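Feed a loaded boat past the stop gate of a wire bonder

TASK

Load the bonder: press the long release bar beside the feed track down with one fingertip and hold it down, so that the stop gate stays lifted, while another fingertip of the same hand pushes the loaded boat along the track, under the gate, until it is fully home against the end stop; then let go so that the gate drops shut behind the boat. Do not let the gate touch the boat, only push the boat (never pick it up or tip it), and leave everything else on the bench alone.

Things in the scene. Friction and masses are not known exactly. Their poses are not given: they have to be found in the camera images.
- station: Fixed feed station, cream base 440 x 265 x 14 mm with an aluminium track. Origin: base underside, under the track's centre line, at the gate; +x feed direction, +y release-bar side, z up. Station mm: track floor z 26, x -200 to 102, y -31.5 to 31.5; rails 5 thick, tops z 36; bearing blocks to z 52 at y 37 to 49, x -196, -80, 36. Tools lower than z 45 lie beyond y 95 and y -65.
- boat: The loaded boat: aluminium tray 90 long (its x) x 60 wide x 17 mm tall with six white ceramic packages, 150 to 310 g, loose, flat on the track floor between the rails (1.5 mm play each side), short of the gate, its x along the feed. Origin: centre of its underside; its flat rear end face is 45 mm behind the origin. Sliding it takes 1 to 3 N.
- head (a point): Tip end of the bond head's thin horn above the track's far end (station x 88, y 0, z 66 mm): horn, z 66 to 92, and head, to z 127, lie only beyond this x. A control strip with knobs is at station x 100 to 200, y 76 to 108, up to z 51. Axes: the station's.
- home (a point): Where the boat's origin is when fully home: on the track floor and centre line, station x 57, y 0, z 26 mm; axes the station's. The end stop's face is then at x 102 and its top at z 44; the boat's rear end is at x 12, clear of the gate.
- gate (a joint): Angle (rad) of the sprung shaft that carries gate blade and release bar: 0 = gate shut (rest), grows as the bar is pressed, stop at 1.1. From 0.5 up the blade clears the boat; 0.65 to 0.9 is a good angle to hold, 3 to 7 N. The spring shuts it when let go.
- bar (a point): Release bar: smooth flat steel strip 18 wide, 5 mm thick, along the track's +y side, station x -188 to 32, on a thin arm at each end (x -183, 27); a fingertip can slide along its top from x -168 to 12. This point: centre of the strip (x -78, at rest y 72, z 52 mm); it turns about the shaft (8 thick, along x at y 43, z 46), 30 mm from it. At rest the strip slopes 0.35 rad, outer edge up (z 57).
- bar_top (a point): Centre of the release bar's top face (at rest station x -78, y 71, z 55 mm); turns with it. Strip centre when pressed: 0.5 rad: y 72, z 37; 0.75 rad: y 69, z 30; 0.9 rad: y 66, z 27. A fingertip pressing it near y 70 is then at z 41, 35, 31; another as high above the track floor, 70 to 75 mm nearer -y, can move along the track with it.
- gate_blade (a point): Middle of the stop gate's lower edge (shut: station x 0, y 18, z 35 mm). Steel plate 4 mm thick (x -2 to 2) on the shaft, reaching over the +y rail into the track to y 12 only; the part of the track at y below 8 is free for a fingertip to pass beside it. Shut, its top is at z 56; it blocks the boat, which cannot push it open.
- spare_boat: Bystander: an empty boat of the same kind, 90 x 60 x 17 mm, loose on the bench to the right of the station. Origin: centre of its underside.
- tweezers: Bystander: steel tweezers 115 mm long, 7 mm high, lying along the base near its +y edge. Origin: middle of the underside.
- chip_tray: Bystander: black square chip tray 50 x 50 x 11 mm on the base's -y side. Origin: centre of its underside.
- wire_spool: Bystander: aluminium spool 50 mm across, 26 mm high, on the base's -y side. Origin: centre of its underside.
- wash_bottle: Bystander: clear bottle with white cap, 60 mm across, 150 mm tall, on the bench at the right. Origin: centre of its underside.
- dish: Bystander: shallow glass dish 90 mm across, 18 mm tall, on the bench at the right. Origin: centre of its underside.
- screwdriver: Bystander: screwdriver 160 mm long lying on the bench at the left. Origin: middle of the underside.
Things that resemble listed ones, but are neither listed nor needed, are in the scene too. Leave any purple or red look-alike of the boat alone.

How it is judged:
By the outcome, as a careful person would: the job done as asked, in the order asked, and still so for the second after the job is handed in, with the robot touching nothing.
It also fails if it takes over 40 s, if anything falls off the work surface, if the arm or the gripper's body presses on something with over 40 N, if the wrist force passes 120 N, or if a joint passes its speed limit or range.

ROBOT

A 6-joint arm with a two-finger parallel gripper is mounted at the origin on the work surface. World frame = base frame: x ahead of the robot, y to its left, z up, the work surface at z = 0. Lengths are in m, angles in rad, forces in N, time in s.
With the tool pointing down it reaches from about 0.325 to 0.75 m from the base axis. Payload 7.6 kg.
Tool frame: the origin (TCP) lies midway between the tips of the shut fingers; the grasp point (between the pads) lies 19 mm behind it; z points along the fingers, y is the direction in which the jaws open and shut (so a half turn about z gives the same grasp; the last joint's range is limited). The gripper opens to 85 mm and grips with 20 to 120 N. Pads are 22 mm wide; open, the fingers measure 114 mm over their backs; the gripper's body (76 mm by 85 mm) begins 54 mm behind the grasp point. The pads swing forward as they close: fully open they stand 13 mm farther back than shut.
Start: joints at [-1.23, 0.052, 1.401, -0, 1.689, -0.07], TCP at [0.21, -0.481, 0.231] pointing down, gripper open.
Joint ranges: [-2.9, 2.9], [-0.91, 2.17], [0.12, 2.37], [-1.06, 4.2], [0.26, 2.73], [-2.93, 2.93]. Speed limits (rad/s): [2.57, 2.57, 3.01, 3.14, 3.14, 3.14].

INTERFACE

Orientations are given as a unit quaternion [x, y, z, w].
In Python, from workcell import robot, viewer gives the robot as it stands.
- The arm moves only by the shell command python3 -m handwheel 'ROWS' [OPENING]. ROWS is JSON, a list of rows, each an object of numbers: "x", "y", "z": the shift along the world's x, y, z in m; "rx", "ry", "rz": the turn, a rotation vector about the world's x, y, z in rad. In form: [{"x": .., "y": .., "z": .., "rx": .., "ry": .., "rz": ..}, ...]. A call has 1 to 5 rows; each row shifts and turns the pose as measured when the row begins; what a row does not reach is not made up. A row lasts 1/12 s, in which the tool goes at most 41.7 mm and 7.16 degrees, less where a joint would pass 70% of its speed; a pose out of reach is approached as far as the arm can. A call is refused whole if a number of a shift passes 0.0417 or a number of a turn 0.125, either way. A call with a gripper value outside its range is refused whole. OPENING is the finger opening in m, from 0 to 0.0854, set as the call begins (- or left out, the last holds). The fingers move at their own pace and stop on an object; the grip force is fixed at half the most. Time passes only in rows, so rows that do not move let the fingers close. It gives the time, the measured TCP pose, the force and the opening at its end, in the units of the state.
- robot.state(): the state, without advancing time (a new reading comes with each control period).
- viewer.grab_frame(name): name is "scene" or "top" or "wrist"; returns a dict with "image" (420x560x3 uint8, red, green, blue), "vertical_fov" (degrees; the focal length in pixels is half the picture's height over the tangent of half this angle, whatever the lens; pixels are square), "cx", "cy" (the principal point, pixels), "world_to_cam" (4x4, takes a point from world to camera coordinates); the wrist camera has in their place "tool_from_camera" (4x4, takes a point from camera to tool coordinates, whose origin is the TCP and whose axes are the flange's). Camera axes: x right, y up, looking along -z (the intrinsics and any distortion apply to the point x, -y, -z); pixel columns grow to the right and rows downward; lengths in m; the calibration is good to about 2 mm. A picture is of the moment at which its call begins: read the wrist's pose just before it. There is no depth.
- robot.sign_off(): hands the job in, once; it reports no verdict.
The state is a dict: "t": time; "qpos": joint angles; "dq": joint speeds; "effort": joint torques, N m; "tcp_pos": TCP position; "eef_rot": TCP orientation; "force": force on the tool from outside, world axes, zero at the start; "torque": the same for the moment, N m; "opening": finger opening in m.
Only numpy, scipy, OpenCV 4.12 (cv2) and the standard library are available. Lean on these libraries where they do the work, as an engineer would, in place of code of your own. Each camera call takes 0.05 s, during which the arm holds its last target. There are 200 camera calls.

## Working session

There is one attempt and no reset: what is moved stays moved. The work goes in short steps, Python scripts to look and compute and a shell command to move; the robot and the scene stay as the last step left them, time stands still between calls to the robot, and variables do not carry over. Pictures are saved under pics/ and viewed, about 8 in all and at most 12, crops included, and the job is handed in when it is done.

```bash
mkdir -p pics; ls
python3 - <<'E'
from workcell import robot, viewer
import cv2
print(robot.state())
for n in ("scene","top"):
    f=viewer.grab_frame(n); print(n,{k:v for k,v in f.items() if k!="image"})
    cv2.imwrite(f"pics/{n}0.png",f["image"][:,:,::-1])
E
```

```text
pics
{'t': 0.0, 'qpos': array([-1.23030413e+00,  5.28549332e-02,  1.40174925e+00,  1.54208917e-05,
        1.68860401e+00, -7.02807556e-02]), 'dq': array([-8.84990545e-04,  1.23075463e-03, -2.83573624e-05,  2.13861545e-04,
        1.74146933e-03,  5.53748842e-04]), 'effort': array([-6.36095797e-05, -3.81669295e+01, -3.60185874e+01,  3.93638913e-05,
        6.13515105e-03, -1.12455172e-05]), 'tcp_pos': array([ 0.20957291, -0.48101995,  0.23045054]), 'eef_rot': array([ 9.78981735e-01,  2.03946343e-01, -1.01214638e-04, -8.01439960e-04]), 'force': array([ 0.9678784 , -0.58747784,  0.45596938]), 'torque': array([0.00989585, 0.01297865, 0.00843137]), 'opening': 0.08524878824489918}
scene {'vertical_fov': 55.22310157294857, 'cx': 273.89494835493485, 'cy': 203.58285585080188, 'world_to_cam': array([[ 0.84620559,  0.53251455, -0.01908778, -0.45734442],
       [-0.40182433,  0.66123607,  0.63348564,  0.19759599],
       [ 0.34996185, -0.52838916,  0.77351897, -1.33025057],
       [ 0.        ,  0.        ,  0.        ,  1.        ]])}
top {'vertical_fov': 48.44368288651245, 'cx': 280.62847707145596, 'cy': 214.21050095408322, 'world_to_cam': array([[ 0.0242561 , -0.99966684,  0.00882351, -0.01869318],
       [ 0.99016437,  0.02524017,  0.13761343, -0.52781199],
       [-0.13779029,  0.00539876,  0.99044671, -1.34723207],
       [ 0.        ,  0.        ,  0.        ,  1.        ]])}
```

Run:
```python
import cv2
for n in("scene","top"):
    i=cv2.imread(f"pics/{n}0.png"); cv2.imwrite(f"pics/{n}0b.png",cv2.resize(i,(800,600),interpolation=cv2.INTER_CUBIC))
```

```text
(no output)
```

View pics/top0b.png

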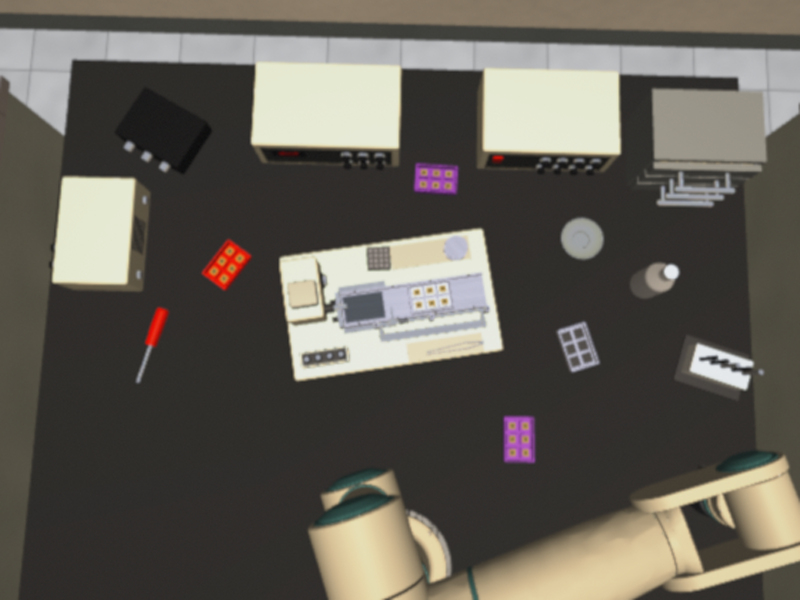

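View pics/scene0b.png

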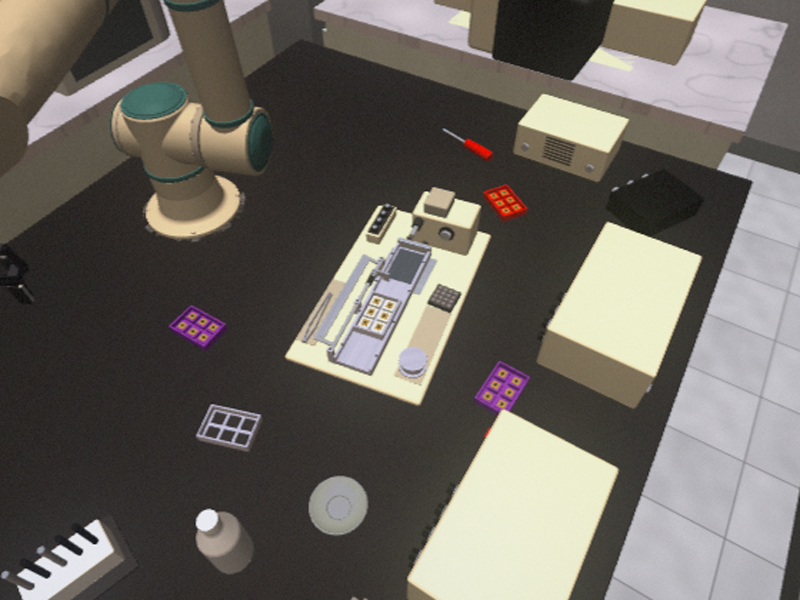

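Top view: the station lies mid-bench with the feed direction to image left (about world +y), the release bar on the robot side, and the boat around (431,297) at 800x600 scale. I'll enlarge both views to measure.

Run:
```python
import cv2
i=cv2.imread("pics/top0.png")[152:272,190:360]; cv2.imwrite("pics/top0c.png",cv2.resize(i,None,fx=4.7,fy=4.7,interpolation=cv2.INTER_CUBIC))
i=cv2.imread("pics/scene0.png")[130:286,195:350]; cv2.imwrite("pics/scene0c.png",cv2.resize(i,None,fx=3.8,fy=3.8,interpolation=cv2.INTER_CUBIC))
```

```text
(no output)
```

View pics/top0c.png

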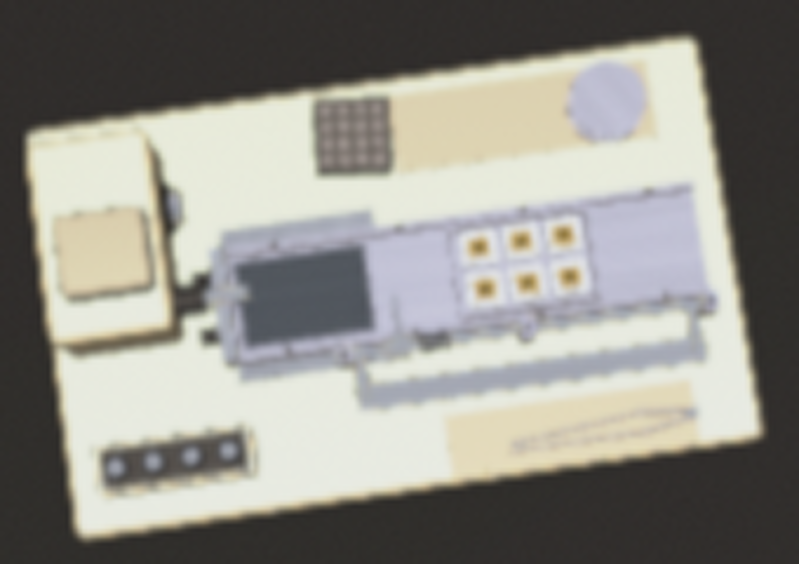

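View pics/scene0c.png

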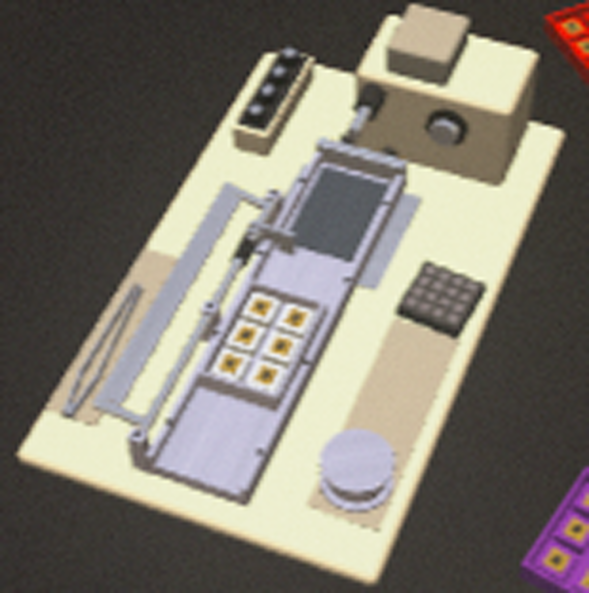

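```bash
cat > h.py <<'E'
import numpy as np, cv2
from scipy.optimize import least_squares
W={"scene":(55.22310157294857,273.895,203.583,np.array([[0.84620559,0.53251455,-0.01908778,-0.45734442],[-0.40182433,0.66123607,0.63348564,0.19759599],[0.34996185,-0.52838916,0.77351897,-1.33025057]])),
"top":(48.44368288651245,280.628,214.2105,np.array([[0.0242561,-0.99966684,0.00882351,-0.01869318],[0.99016437,0.02524017,0.13761343,-0.52781199],[-0.13779029,0.00539876,0.99044671,-1.34723207]]))}
def proj(n,P):
    fov,cx,cy,M=W[n]; f=210/np.tan(np.radians(fov/2)); c=np.atleast_2d(P)@M[:,:3].T+M[:,3]
    return np.c_[cx+f*c[:,0]/-c[:,2],cy-f*c[:,1]/-c[:,2]]
def R(a): return np.array([[np.cos(a),-np.sin(a),0],[np.sin(a),np.cos(a),0],[0,0,1]])
def st2w(s,S):  # S mm -> world m
    return np.atleast_2d(S)/1000@R(s[2]).T+np.r_[s[0],s[1],0]
E
python3 - <<'E'
from h import *
o=lambda n,u:((np.array(u)+.5)/(4.7 if n=="top" else 3.8)-.5)+(np.r_[190,152] if n=="top" else np.r_[195,130])
# base corners: (xsel, ysel)
B={"top":[(1,0,28,130),(0,0,695,38),(0,1,762,437),(1,1,82,540)],"scene":[(0,1,20,458),(0,0,375,583),(1,0,565,133)]}
K={"top":[(-188,80.5,57,705,360),(32,80.5,57,362,408)],"scene":[(-188,80.5,57,98,418),(32,80.5,57,230,183)]}
T={"top":[(-45,-30,17,582,210),(-45,30,17,598,298),(45,30,17,460,314),(45,-30,17,450,222)],"scene":[(-45,30,17,200,385),(-45,-30,17,272,410),(45,-30,17,325,305),(45,30,17,255,288)]}
def res(p):
    r=[]
    for n in("top","scene"):
        for a,b,u,v in B[n]: r.append(proj(n,st2w(p,[p[3]+440*a,p[4]+265*b,14]))[0]-o(n,(u,v)))
        for x,y,z,u,v in K[n]: r.append(proj(n,st2w(p,[x,y,z]))[0]-o(n,(u,v)))
        for x,y,z,u,v in T[n]: r.append(proj(n,st2w(p,[x+p[5],y,z+26]))[0]-o(n,(u,v)))
    return np.ravel(r)
s=least_squares(res,[.5,0,1.5,-220,-130,-50],x_scale=[.01,.01,.01,10,10,10],loss="soft_l1")
print(np.round(s.x,4),np.degrees(s.x[2])); print(np.round(s.fun.reshape(-1,2),1).tolist())
print("feed dir",R(s.x[2])[:,0])
E
```

```text
[ 5.382000e-01  1.740000e-02  1.744100e+00 -2.203473e+02 -1.331943e+02
 -8.565790e+01] 99.92746142882258
[[-0.4, 0.1], [0.3, -0.9], [0.6, -0.4], [-0.9, -0.4], [1.2, -0.9], [-0.6, 0.0], [1.6, -2.2], [1.4, -1.2], [0.6, -0.1], [-0.3, -0.4], [-2.2, -0.5], [-0.2, 0.4], [0.0, -0.9], [-1.5, -3.0], [-0.9, -0.4], [-0.4, -2.3], [1.8, -1.9], [0.7, 0.2], [-1.2, -1.6]]
feed dir [-0.17240124  0.98502681  0.        ]
```

```bash
D='{"x":0.0267,"y":0.029,"z":0,"rz":0.111}'
python3 -m handwheel '[{"x":0.0267,"y":0.029,"rz":0.111},{"x":0.0267,"y":0.029,"rz":0.111},{"x":0.0267,"y":0.029,"rz":0.111},{"x":0.0267,"y":0.029,"rz":0.111},{"x":0.0267,"y":0.029,"rz":0.111}]' 0.06
python3 -m handwheel '[{"x":0.0267,"y":0.029,"rz":0.111},{"x":0.0267,"y":0.029,"rz":0.111},{"x":0.0267,"y":0.029,"rz":0.111},{"x":0.0267,"y":0.029,"rz":0.111},{"x":0.0267,"y":0.029,"rz":0.111}]'
```

```text
invalid input at $[0]: expected keys x, y, z, rx, ry, rz
invalid input at $[0]: expected keys x, y, z, rx, ry, rz
```

```bash
python3 -m handwheel '[{"x":0.0267,"y":0.029,"z":0,"rx":0,"ry":0,"rz":0.111},{"x":0.0267,"y":0.029,"z":0,"rx":0,"ry":0,"rz":0.111},{"x":0.0267,"y":0.029,"z":0,"rx":0,"ry":0,"rz":0.111},{"x":0.0267,"y":0.029,"z":0,"rx":0,"ry":0,"rz":0.111},{"x":0.0267,"y":0.029,"z":0,"rx":0,"ry":0,"rz":0.111}]' 0.06
python3 -m handwheel '[{"x":0.0267,"y":0.029,"z":0,"rx":0,"ry":0,"rz":0.111},{"x":0.0267,"y":0.029,"z":0,"rx":0,"ry":0,"rz":0.111},{"x":0.0267,"y":0.029,"z":0,"rx":0,"ry":0,"rz":0.111},{"x":0.0267,"y":0.029,"z":0,"rx":0,"ry":0,"rz":0.111},{"x":0.0267,"y":0.029,"z":0,"rx":0,"ry":0,"rz":0.111}]'
```

```text
t: 0.52
tcp_pos: [0.3412, -0.3341, 0.227]
eef_rot: [0.884, 0.468, -0.002, -0.003]
force: [0.3, 0.6, 0.3]
opening: 0.0602
t: 0.93
tcp_pos: [0.4787, -0.18, 0.2255]
eef_rot: [0.712, 0.702, -0.003, -0.003]
force: [0.2, -0.9, -0.3]
opening: 0.0598
```

```bash
python3 -m handwheel '[{"x":0.026,"y":0.024,"z":0.002,"rx":0,"ry":0,"rz":0.1},{"x":0.026,"y":0.024,"z":0.002,"rx":0,"ry":0,"rz":0.09},{"x":0,"y":0,"z":0,"rx":0,"ry":0,"rz":0}]'
python3 - <<'E'
from workcell import robot, viewer
import cv2, numpy as np
np.set_printoptions(precision=5,suppress=True)
s=robot.state(); f=viewer.grab_frame("wrist"); print({k:v for k,v in s.items() if k in("t","qpos","tcp_pos","eef_rot","force")})
print({k:v for k,v in f.items() if k!="image"})
np.savez("w1.npz",img=f["image"],T=f["tool_from_camera"],p=s["tcp_pos"],q=s["eef_rot"],k=[f["vertical_fov"],f["cx"],f["cy"]])
cv2.imwrite("pics/w1.png",cv2.resize(f["image"][:,:,::-1],(800,600),interpolation=cv2.INTER_CUBIC))
E
```

```text
t: 1.18
tcp_pos: [0.5352, -0.1231, 0.2276]
eef_rot: [0.634, 0.774, -0.003, -0.004]
force: [-0.5, -0.2, -0.3]
opening: 0.0601
{'t': 1.1833, 'qpos': array([-0.29198,  0.12992,  1.32545, -0.00255,  1.69663, -0.49068]), 'tcp_pos': array([ 0.53519, -0.12307,  0.2276 ]), 'eef_rot': array([ 0.63359,  0.77365, -0.00317, -0.00432]), 'force': array([-0.492  , -0.23451, -0.28807])}
{'vertical_fov': 70.58063826755749, 'cx': 275.08040852707575, 'cy': 208.09346656878674, 'tool_from_camera': array([[ 0.00021,  0.95747,  0.28852,  0.07315],
       [ 1.     , -0.00027,  0.00016,  0.00079],
       [ 0.00023,  0.28852, -0.95747, -0.14332],
       [ 0.     ,  0.     ,  0.     ,  1.     ]])}
```

View pics/w1.png

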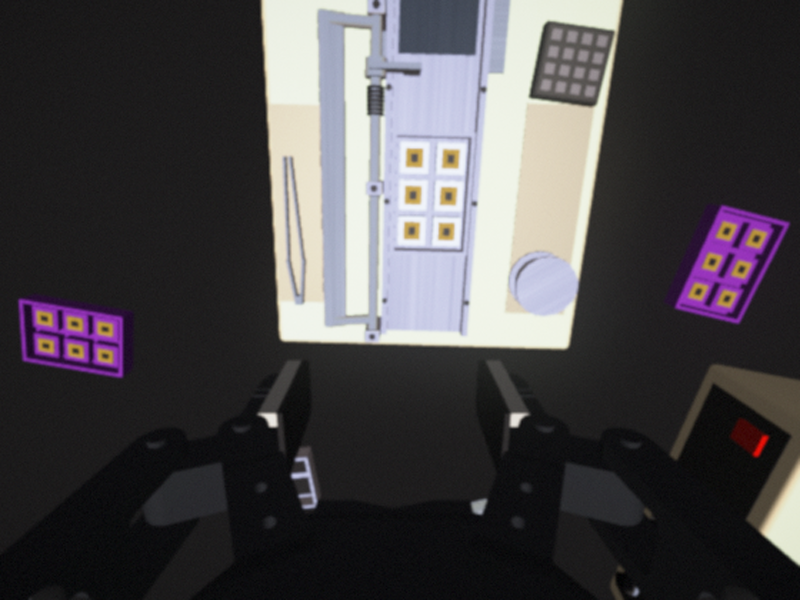

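Wrist view: bar at left (325,326)→(319,10), boat rear edge at (394,248)–(463,250), blade tip (421,69), and bearing blocks at x≈374. The base's rear corners are at (281,343) and (569,349). Next I'll fit with these.

```bash
cat >> h.py <<'E'
from scipy.spatial.transform import Rotation as Ro
def wproj(d,P):
    Rt=Ro.from_quat(d["q"]).as_matrix(); t=(np.atleast_2d(P)-d["p"])@Rt
    T=d["T"]; c=(t-T[:3,3])@T[:3,:3]; f=210/np.tan(np.radians(d["k"][0]/2))
    return np.c_[d["k"][1]+f*c[:,0]/-c[:,2],d["k"][2]-f*c[:,1]/-c[:,2]]
def fit(d,S,Bt,p0):
    def res(p):
        P=np.vstack([st2w(p,[r[:3] for r in S]), st2w(p,[(r[0]+p[3],r[1]+p[4],r[2]) for r in Bt])])
        return (wproj(d,P)-np.array([r[3:] for r in S+Bt])).ravel()
    s=least_squares(res,p0,x_scale=[.01,.01,.01,10,10],loss="soft_l1"); return s.x,res(s.x).reshape(-1,2)
E
python3 - <<'E'
from h import *
d=np.load("w1.npz"); k=lambda *r:(*r[:3],(r[3]+.5)/1.42857-.5,(r[4]+.5)/1.42857-.5)
S=[k(-220.3,131.8,14,281,343),k(-220.3,-133.2,14,569,349),k(-200,-36.5,36,466,335),k(-188,80.5,57,325,326),k(32,80.5,57,319,10),k(-196,43,52,372,338),k(-80,43,52,374,188),k(36,43,52,376,5),k(0,12,56,421,69)]
Bt=[k(-45,30,43,394,248),k(-45,-30,43,463,250),k(45,30,43,397,137),k(45,-30,43,468,138)]
x,r=fit(d,S,Bt,[.538,.017,1.744,-85,0]); print(np.round(x,4),np.degrees(x[2])); print(np.round(r,1).tolist())
Rt=Ro.from_quat(d["q"]).as_matrix()
for y in(-45,-30,30,45):
  for z in(0,):
    print(y,[np.round((wproj(d,d["p"]+Rt@np.r_[xx,y,z]/1000)[0]+.5)*1.4286).tolist() for xx in(-11,11)])
print("TCP st mm",R(x[2]).T@(d["p"]-np.r_[x[:2],0])*1000,"tool x yaw",np.degrees(np.arctan2(Rt[1,0],Rt[0,0])),"tilt",Rt[:,2])
E
```

```text
[ 5.37000e-01  1.95000e-02  1.74700e+00 -8.70128e+01  7.69100e-01] 100.09367725526681
[[-2.4, 0.4], [-0.2, 1.2], [1.2, 1.0], [0.2, 1.7], [-1.2, -1.3], [0.6, -0.9], [0.2, 0.5], [-0.0, 0.1], [0.4, -1.9], [-3.0, 6.3], [2.2, 6.1], [-3.3, -1.7], [5.0, -1.1]]
-45 [[274.0, 401.0], [269.0, 348.0]]
-30 [[313.0, 401.0], [310.0, 348.0]]
30 [[470.0, 401.0], [474.0, 348.0]]
45 [[510.0, 401.0], [515.0, 348.0]]
TCP st mm [-140.00733913   26.71242063  227.59831091] tool x yaw 101.36635326073056 tilt [-1.06940098e-02  5.74265282e-04 -9.99942653e-01]
```

```bash
python3 -m handwheel '[{"x":-0.0054,"y":-0.0111,"z":-0.025,"rx":0,"ry":-0.0107,"rz":-0.022},{"x":0,"y":0,"z":-0.035,"rx":0,"ry":0,"rz":0},{"x":0,"y":0,"z":-0.035,"rx":0,"ry":0,"rz":0},{"x":0,"y":0,"z":-0.035,"rx":0,"ry":0,"rz":0},{"x":0,"y":0,"z":0,"rx":0,"ry":0,"rz":0}]'
cat > snap.py <<'E'
import sys
from workcell import robot, viewer
import cv2, numpy as np
from h import *
np.set_printoptions(precision=4,suppress=True)
n=sys.argv[1]; s=robot.state(); f=viewer.grab_frame("wrist")
np.savez(n+".npz",T=f["tool_from_camera"],p=s["tcp_pos"],q=s["eef_rot"],k=[f["vertical_fov"],f["cx"],f["cy"]])
cv2.imwrite(f"pics/{n}.png",cv2.resize(f["image"][:,:,::-1],(800,600),interpolation=cv2.INTER_CUBIC))
print(s["t"],s["tcp_pos"],s["eef_rot"],s["force"])
E
python3 snap.py w2
```

```text
t: 1.65
tcp_pos: [0.5262, -0.138, 0.0943]
eef_rot: [0.646, 0.763, -0.0, 0.002]
force: [-1.0, -0.3, -1.5]
opening: 0.0602
1.65 [ 0.5262 -0.138   0.0943] [ 0.646   0.7633 -0.0003  0.0018] [-1.0481 -0.2682 -1.4524]
```

View pics/w2.png

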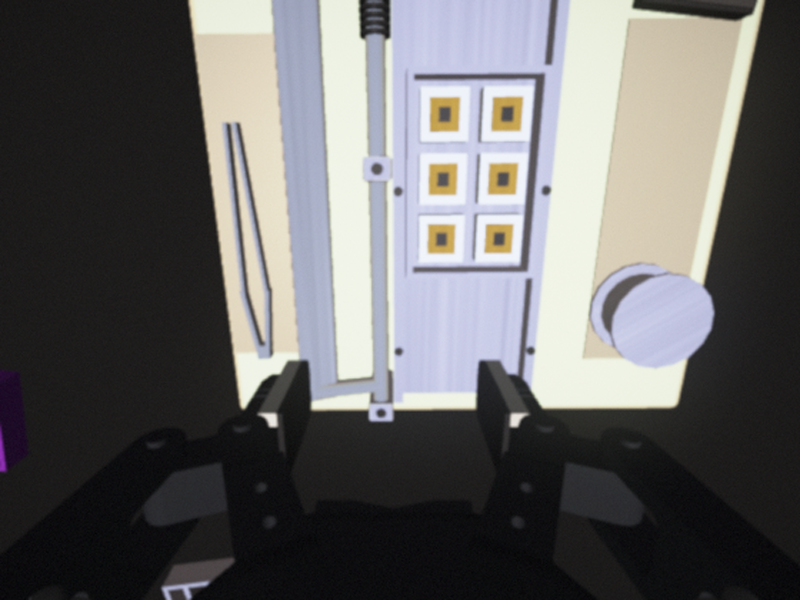

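Run:
```python
from h import *
d=np.load("w2.npz"); k=lambda *r:(*r[:3],(r[3]+.5)/1.42857-.5,(r[4]+.5)/1.42857-.5)
S=[k(-220.3,131.8,14,241,410),k(-220.3,-133.2,14,678,407),k(-188,80.5,57,313,398),k(-196,43,52,381,412),k(-80,43,52,377,168)]
Bt=[k(-45,30,43,407,275),k(-45,-30,43,528,275),k(45,30,43,407,67),k(45,-30,43,551,67)]
x,r=fit(d,S,Bt,[.538,.017,1.744,-85,0]); print(np.round(x,4),np.degrees(x[2])); print(np.round(r,1).tolist())
Rt=Ro.from_quat(d["q"]).as_matrix()
for s in (x,[.537,.0195,1.747]): print("TCP st mm",R(s[2]).T@(d["p"]-np.r_[s[:2],0])*1000)
print("tool x yaw",np.degrees(np.arctan2(Rt[1,0],Rt[0,0])),"tilt",Rt[:,2])
# contradiction check: predicted w1 model pts
for P in [(-188,80.5,57),(-188,63.5,50),(0,80.5,57),(-80,43,52),(-80,43,14),(-200,-31.5,26),(-200,31.5,26),(-130,31.5,26)]: print(P,np.round(wproj(d,st2w(x,P))[0]*1.4286))
```

```text
[ 5.36700e-01  2.09000e-02  1.74770e+00 -8.59823e+01  1.06620e+00] 100.13861531939678
[[-2.8, 1.8], [0.6, 0.8], [-6.1, 2.7], [1.2, -1.4], [0.6, -1.4], [-0.7, 2.5], [3.4, 1.6], [-1.0, -0.4], [0.4, -1.6]]
TCP st mm [-154.60812357   38.24479202   94.31712786]
TCP st mm [-153.18299159   38.1935593    94.31712786]
tool x yaw 99.51752821762484 tilt [ 0.00241965 -0.002851   -0.99999301]
(-188, 80.5, 57) [304. 402.]
(-188, 63.5, 50) [341. 394.]
(0, 80.5, 57) [266. -71.]
(-80, 43, 52) [378. 166.]
(-80, 43, 14) [380. 166.]
(-200, -31.5, 26) [517. 389.]
(-200, 31.5, 26) [404. 391.]
(-130, 31.5, 26) [404. 268.]
```

```bash
python3 -m handwheel '[{"x":0.0034,"y":0.0037,"z":-0.015,"rx":0,"ry":0,"rz":0.01},{"x":0,"y":0,"z":-0.015,"rx":0,"ry":0,"rz":0},{"x":0,"y":0,"z":0,"rx":0,"ry":0,"rz":0}]'
python3 -m handwheel '[{"x":0,"y":0,"z":-0.005,"rx":0,"ry":0,"rz":0},{"x":0,"y":0,"z":0,"rx":0,"ry":0,"rz":0}]'
python3 -m handwheel '[{"x":0,"y":0,"z":-0.004,"rx":0,"ry":0,"rz":0},{"x":0,"y":0,"z":0,"rx":0,"ry":0,"rz":0}]'
```

```text
t: 1.95
tcp_pos: [0.5334, -0.1376, 0.0749]
eef_rot: [0.644, 0.765, 0.002, 0.008]
force: [-0.6, 0.7, 0.9]
opening: 0.0601
t: 2.12
tcp_pos: [0.5351, -0.1389, 0.0744]
eef_rot: [0.644, 0.765, 0.003, 0.011]
force: [0.6, -0.2, -0.6]
opening: 0.0601
t: 2.28
tcp_pos: [0.5367, -0.1398, 0.0739]
eef_rot: [0.644, 0.765, 0.004, 0.013]
force: [-0.2, 0.3, 0.1]
opening: 0.0602
```

```bash
python3 - <<'E'
from workcell import robot
s=robot.state()
for k in("qpos","dq","effort","force","torque","tcp_pos","eef_rot"):print(k,s[k].round(4))
E
python3 snap.py w3
```

```text
qpos [-0.3201  0.2229  1.5346 -0.0028  1.3571 -0.4899]
dq [-0.004  -0.0277 -0.0345  0.0005  0.0189  0.    ]
effort [-2.85000e-02 -4.34095e+01 -3.45249e+01 -1.20000e-02 -2.43500e-01
  5.00000e-04]
force [-0.2247  0.3428  0.1234]
torque [0.0312 0.0186 0.018 ]
tcp_pos [ 0.5367 -0.1398  0.0739]
eef_rot [0.6443 0.7646 0.0038 0.0131]
2.2833 [ 0.5367 -0.1398  0.0739] [0.6443 0.7646 0.0038 0.0131] [-0.2247  0.3428  0.1234]
```

View pics/w3.png

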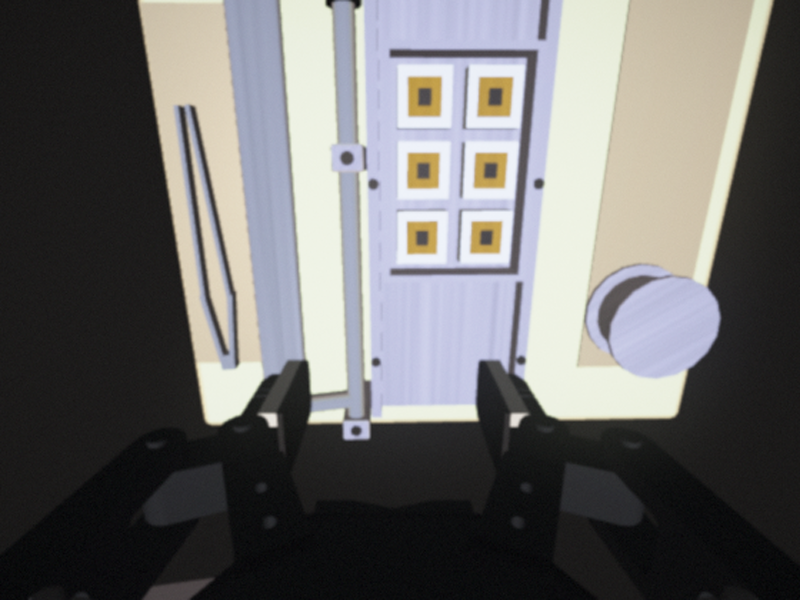

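Nothing is touched yet. The fingers straddle the shaft, with the bar finger over the bar at (285,370) and the push finger behind the boat. The arm drifts a little each row, so I'll print station-frame corrections and compensate.

```bash
cat > st.py <<'E'
import sys
from workcell import robot
from h import *
np.set_printoptions(precision=4,suppress=True)
S=[.5368,.0202,1.7475]; s=robot.state(); q=s["eef_rot"]
Rt=Ro.from_quat(q).as_matrix(); p=R(S[2]).T@(s["tcp_pos"]-np.r_[S[:2],0])*1000
c,n=np.cos(S[2]),np.sin(S[2]); G=np.array([[c,n,0],[n,-c,0],[0,0,-1]])
F=R(S[2]).T@s["force"]
print("t %.2f"%s["t"],"st",p.round(1),"Fst",F.round(1),"rotfix",Ro.from_matrix(G@Rt.T).as_rotvec())
if len(sys.argv)>1: print("dworld",R(S[2])@(np.array([float(a) for a in sys.argv[1:4]])-p)/1000)
E
python3 st.py -151 34 65
```

```text
t 2.33 st [-157.7   27.8   74.6] Fst [ 0.  -0.1  2.2] rotfix [0.0114 0.0262 0.0063]
dworld [-0.0073  0.0055 -0.0096]
```

```bash
python3 -m handwheel '[{"x":-0.0073,"y":0.0055,"z":-0.0096,"rx":0.0114,"ry":0.0262,"rz":0.0063},{"x":-0.0008,"y":0.0005,"z":-0.002,"rx":0.001,"ry":0.003,"rz":0}]'
python3 st.py -151 34 65
python3 -m handwheel '[{"x":0,"y":0,"z":0,"rx":0,"ry":0,"rz":0}]'
python3 st.py -151 34 65
```

```text
t: 2.5
tcp_pos: [0.5291, -0.1338, 0.064]
eef_rot: [0.642, 0.767, -0.0, -0.001]
force: [0.2, -0.0, -0.6]
opening: 0.0597
t 2.50 st [-150.3   34.6   64. ] Fst [-0.1 -0.2 -0.6] rotfix [-0.0012 -0.0028 -0.0003]
dworld [ 0.0008 -0.0006  0.001 ]
t: 2.58
tcp_pos: [0.5288, -0.1336, 0.0635]
eef_rot: [0.642, 0.767, -0.001, -0.002]
force: [-0.8, -0.3, 0.2]
opening: 0.0601
t 2.58 st [-150.    34.9   63.5] Fst [-0.2  0.8  0.2] rotfix [-0.0016 -0.0039 -0.0006]
dworld [ 0.0011 -0.0008  0.0015]
```

```bash
python3 -m handwheel '[{"x":0,"y":0,"z":-0.005,"rx":-0.001,"ry":-0.003,"rz":0},{"x":0,"y":0,"z":0,"rx":0,"ry":0,"rz":0}]'; python3 st.py -151 34 54
python3 -m handwheel '[{"x":0,"y":0,"z":-0.004,"rx":0,"ry":0,"rz":0}]'; python3 st.py -151 34 52
```

```text
t: 2.75
tcp_pos: [0.5285, -0.1333, 0.0575]
eef_rot: [0.642, 0.767, -0.0, -0.001]
force: [-0.1, -0.7, -0.8]
opening: 0.0597
t 2.75 st [-149.6   35.2   57.5] Fst [-0.7  0.2 -0.8] rotfix [-0.0009 -0.0019 -0.0008]
dworld [ 0.0014 -0.0012 -0.0035]
t: 2.83
tcp_pos: [0.5289, -0.1334, 0.0539]
eef_rot: [0.642, 0.767, -0.0, -0.0]
force: [0.1, -0.1, 0.4]
opening: 0.0596
t 2.83 st [-149.8   34.8   53.9] Fst [-0.1 -0.1  0.4] rotfix [-0.0005 -0.0006 -0.0009]
dworld [ 0.001  -0.0011 -0.0019]
```

```bash
python3 -m handwheel '[{"x":0.0005,"y":0,"z":-0.003,"rx":0,"ry":0,"rz":0}]'; python3 st.py -151 34 48
python3 -m handwheel '[{"x":0,"y":0,"z":-0.003,"rx":0,"ry":0,"rz":0}]'; python3 st.py -151 34 46
python3 -m handwheel '[{"x":0,"y":0,"z":-0.003,"rx":0,"ry":0,"rz":0}]'; python3 st.py -151 34 44
```

```text
t: 2.92
tcp_pos: [0.5291, -0.1333, 0.0502]
eef_rot: [0.642, 0.767, -0.0, -0.001]
force: [0.8, -0.7, -0.2]
opening: 0.0599
t 2.92 st [-149.8   34.5   50.2] Fst [-0.8 -0.6 -0.2] rotfix [-0.0007 -0.0012 -0.0009]
dworld [ 0.0007 -0.0011 -0.0022]
t: 3.0
tcp_pos: [0.5293, -0.1333, 0.0471]
eef_rot: [0.642, 0.767, -0.0, -0.001]
force: [-2.4, -0.0, 5.3]
opening: 0.06
t 3.00 st [-149.8   34.4   47.1] Fst [0.4 2.3 5.3] rotfix [-0.0005 -0.0011 -0.001 ]
dworld [ 0.0006 -0.0011 -0.0011]
t: 3.08
tcp_pos: [0.5293, -0.1335, 0.0442]
eef_rot: [0.642, 0.767, -0.0, -0.001]
force: [-1.3, -0.0, 4.8]
opening: 0.0604
t 3.08 st [-150.    34.4   44.2] Fst [0.2 1.3 4.8] rotfix [-0.0003 -0.0012 -0.001 ]
dworld [ 0.0006 -0.0009 -0.0002]
```

```bash
python3 -m handwheel '[{"x":0,"y":0,"z":-0.004,"rx":0,"ry":0,"rz":0},{"x":0,"y":0,"z":-0.004,"rx":0,"ry":0,"rz":0}]'; python3 st.py -151 34 28
python3 -m handwheel '[{"x":0,"y":0,"z":-0.003,"rx":0,"ry":0,"rz":0},{"x":0,"y":0,"z":-0.003,"rx":0,"ry":0,"rz":0}]'; python3 st.py -151 34 28
```

```text
t: 3.25
tcp_pos: [0.5296, -0.1336, 0.037]
eef_rot: [0.642, 0.767, -0.0, -0.0]
force: [-2.1, 0.9, 6.8]
opening: 0.0597
t 3.25 st [-150.1   34.2   37. ] Fst [1.3 2.  6.8] rotfix [-0.0001 -0.0008 -0.0007]
dworld [ 0.0003 -0.0008 -0.009 ]
t: 3.42
tcp_pos: [0.5309, -0.1334, 0.0324]
eef_rot: [0.642, 0.767, 0.001, 0.001]
force: [-0.3, 2.3, 8.5]
opening: 0.0601
t 3.42 st [-150.1   32.8   32.4] Fst [ 2.3 -0.1  8.5] rotfix [-0.0003  0.0025 -0.0007]
dworld [-0.001  -0.0011 -0.0044]
```

```bash
python3 snap.py w4; python3 st.py -151 34 30
python3 - <<'E'
from workcell import viewer
import cv2
f=viewer.grab_frame("scene")["image"][120:280,195:345,::-1]
cv2.imwrite("pics/m4.png",cv2.hconcat([cv2.resize(cv2.imread("pics/w4.png")[:440],(420,231*1)),cv2.resize(f,(231*150//160,231))]) if 0 else cv2.resize(f,None,fx=3.7,fy=3.7,interpolation=cv2.INTER_CUBIC))
E
```

```text
3.4167 [ 0.5309 -0.1334  0.0324] [0.6417 0.767  0.0009 0.0009] [-0.3051  2.3225  8.4664]
t 3.47 st [-150.1   32.7   32.1] Fst [ 1.5 -1.6  6.8] rotfix [-0.0003  0.0028 -0.0007]
dworld [-0.0011 -0.0011 -0.0021]
```

View pics/w4.png

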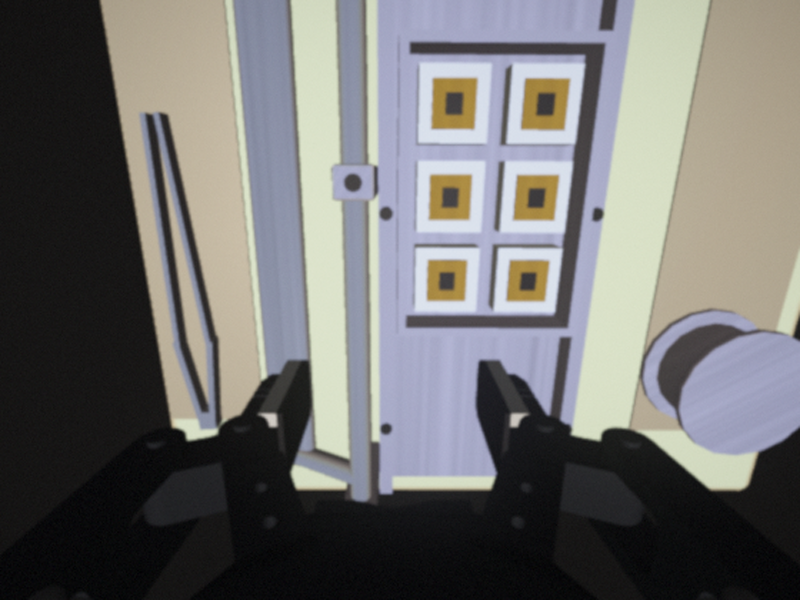

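Run:
```python
from h import *
d=np.load("w4.npz"); S=[.5368,.0202,1.7475]
P=lambda X,y,z: wproj(d,st2w(S,[X,y,z]))[0]*1.4286
print("block",P(-80,43,52).round(),"boat rear top",P(-131,30,43).round(),P(-131,-30,43).round())
for th in(0.3,.5,.6,.7,.8,.9,1.0):
    a=np.arctan2(6,29)-th; cy,cz=43+29.6*np.cos(a),46+29.6*np.sin(a); b=.35-th
    out=[]
    for e in(9,-9):
        y,z=cy+e*np.cos(b)-2.5*np.sin(b),cz+e*np.sin(b)+2.5*np.cos(b)
        out+= [np.round(P(X,y,z)).tolist() for X in(-60,-120)]
    print(th,round(cy,1),round(cz,1),out)
```

```text
block [354. 181.] boat rear top [399. 337.] [577. 337.]
0.3 72.5 43.2 [[218.0, 106.0], [240.0, 309.0], [283.0, 107.0], [296.0, 308.0]]
0.5 71.3 37.4 [[230.0, 110.0], [250.0, 302.0], [288.0, 109.0], [301.0, 304.0]]
0.6 70.3 34.6 [[238.0, 112.0], [256.0, 299.0], [292.0, 110.0], [304.0, 303.0]]
0.7 69.0 31.9 [[246.0, 113.0], [263.0, 296.0], [296.0, 111.0], [307.0, 301.0]]
0.8 67.5 29.4 [[255.0, 114.0], [270.0, 293.0], [300.0, 111.0], [311.0, 299.0]]
0.9 65.7 27.0 [[264.0, 116.0], [278.0, 291.0], [305.0, 112.0], [315.0, 298.0]]
1.0 63.7 24.8 [[273.0, 117.0], [286.0, 288.0], [310.0, 113.0], [319.0, 297.0]]
```

View pics/m4.png

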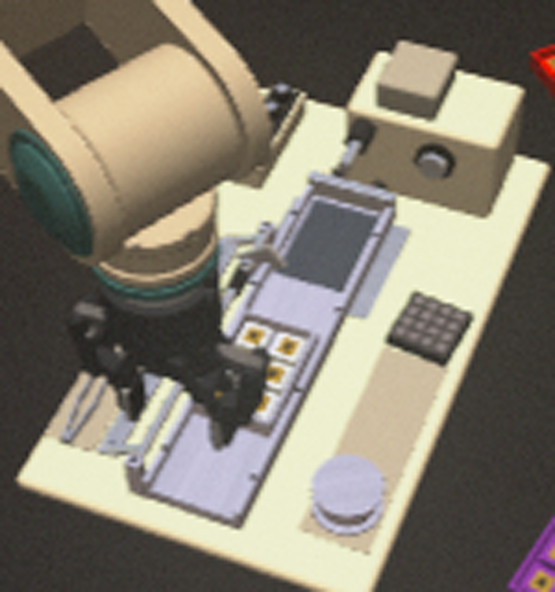

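Bar edges at row 110 (240 and ~297) give a gate angle of about 0.65, and the scene view shows the blade lifted with the push finger behind the boat. I'll press slightly deeper, then start feeding.

```bash
python3 -m handwheel '[{"x":-0.002,"y":0,"z":-0.003,"rx":0,"ry":0.003,"rz":0},{"x":0,"y":0,"z":-0.002,"rx":0,"ry":0,"rz":0}]'; python3 st.py -140 34.5 29
python3 -m handwheel '[{"x":-0.0012,"y":0.005,"z":-0.002,"rx":0,"ry":0,"rz":0},{"x":-0.001,"y":0.005,"z":-0.001,"rx":0,"ry":0,"rz":0}]'; python3 st.py -130 34.5 29
```

```text
t: 3.68
tcp_pos: [0.5322, -0.1332, 0.0306]
eef_rot: [0.642, 0.767, 0.003, 0.003]
force: [-3.3, 2.5, 6.9]
opening: 0.0601
t 3.68 st [-150.2   31.5   30.6] Fst [3.  2.8 6.9] rotfix [ 0.0002  0.0081 -0.0009]
dworld [-0.0047  0.0095 -0.0016]
t: 3.85
tcp_pos: [0.5322, -0.1257, 0.0303]
eef_rot: [0.642, 0.767, 0.002, 0.007]
force: [-0.0, -4.3, 6.3]
opening: 0.0598
t 3.85 st [-142.8   30.2   30.3] Fst [-4.2  0.8  6.3] rotfix [ 0.0056  0.014  -0.0005]
dworld [-0.0065  0.0119 -0.0013]
```

```bash
python3 -m handwheel '[{"x":-0.004,"y":0.003,"z":-0.002,"rx":0.008,"ry":0.02,"rz":0},{"x":-0.002,"y":0.003,"z":-0.001,"rx":0.003,"ry":0.006,"rz":0}]'; python3 st.py -130 33 29
```

```text
t: 4.02
tcp_pos: [0.5297, -0.122, 0.031]
eef_rot: [0.642, 0.767, -0.001, -0.001]
force: [-0.6, -4.4, 5.3]
opening: 0.06
t 4.02 st [-138.7   32.    31. ] Fst [-4.2  1.3  5.3] rotfix [ 0.0007 -0.0024 -0.0007]
dworld [-0.0025  0.0084 -0.002 ]
```

```bash
python3 -m handwheel '[{"x":-0.0025,"y":0.006,"z":-0.003,"rx":0.001,"ry":0.002,"rz":0},{"x":-0.002,"y":0.006,"z":-0.002,"rx":0.002,"ry":0.004,"rz":0},{"x":-0.002,"y":0.006,"z":-0.002,"rx":0.002,"ry":0.004,"rz":0}]'; python3 st.py -110 33 29
```

```text
t: 4.27
tcp_pos: [0.5283, -0.1093, 0.03]
eef_rot: [0.642, 0.767, -0.002, 0.003]
force: [1.1, -6.0, 8.0]
opening: 0.0603
t 4.27 st [-126.    31.1   30. ] Fst [-6.1 -0.   8. ] rotfix [0.0074 0.002  0.0007]
dworld [-0.0047  0.0154 -0.001 ]
```

```bash
python3 -m handwheel '[{"x":-0.003,"y":0.007,"z":-0.002,"rx":0.008,"ry":0.003,"rz":0},{"x":-0.0025,"y":0.007,"z":-0.002,"rx":0.004,"ry":0.003,"rz":0},{"x":-0.0025,"y":0.007,"z":-0.002,"rx":0.004,"ry":0.003,"rz":0}]'; python3 st.py -90 33 29
python3 -m handwheel '[{"x":-0.003,"y":0.007,"z":-0.002,"rx":0.005,"ry":0.003,"rz":0},{"x":-0.0025,"y":0.007,"z":-0.002,"rx":0.004,"ry":0.003,"rz":0}]'; python3 st.py -80 33 29
```

```text
t: 4.52
tcp_pos: [0.5254, -0.093, 0.0298]
eef_rot: [0.643, 0.766, 0.001, 0.004]
force: [0.8, -5.9, 8.3]
opening: 0.06
t 4.52 st [-109.5   31.1   29.8] Fst [-6.   0.2  8.3] rotfix [0.0023 0.0073 0.0017]
dworld [-0.0053  0.0188 -0.0008]
t: 4.68
tcp_pos: [0.5233, -0.082, 0.0296]
eef_rot: [0.643, 0.766, 0.003, 0.004]
force: [1.1, -5.9, 8.0]
opening: 0.0603
t 4.68 st [-98.2  31.2  29.6] Fst [-6.  -0.1  8. ] rotfix [0.0004 0.011  0.0024]
dworld [-0.005   0.0176 -0.0006]
```

```bash
python3 snap.py w5; python3 st.py -80 33 29
```

```text
4.6833 [ 0.5233 -0.082   0.0296] [0.6429 0.766  0.0034 0.0043] [ 1.1133 -5.8512  7.998 ]
t 4.73 st [-97.3  31.2  29.5] Fst [-3.8 -1.6  7.9] rotfix [-0.0003  0.0108  0.0018]
dworld [-0.0048  0.0167 -0.0005]
```

View pics/w5.png

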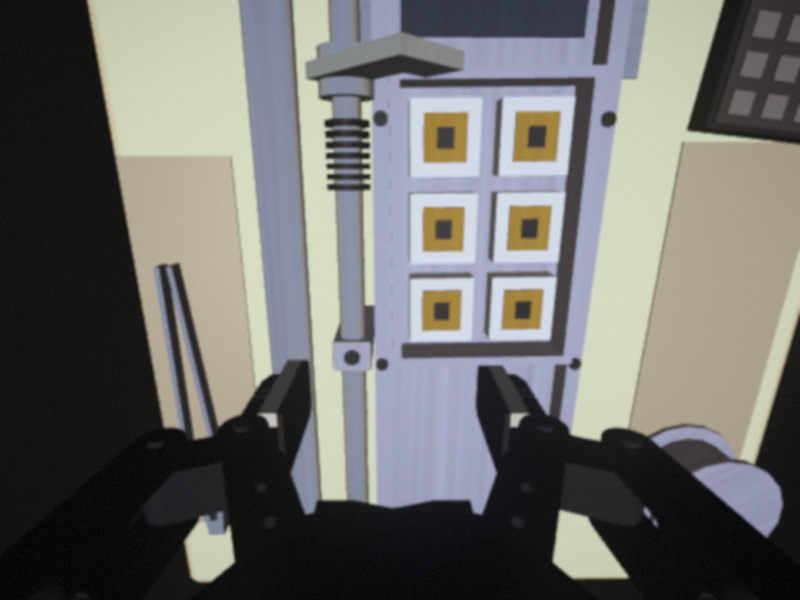

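The blade is lifted clear at (430,55), with the boat's front edge (y≈70) starting under it and the push finger on the boat's rear. Feeding continues at the same depth.

```bash
python3 -m handwheel '[{"x":-0.003,"y":0.007,"z":-0.002,"rx":0.003,"ry":0.011,"rz":0.002},{"x":-0.0025,"y":0.007,"z":-0.002,"rx":0.004,"ry":0.004,"rz":0},{"x":-0.0025,"y":0.007,"z":-0.002,"rx":0.004,"ry":0.004,"rz":0}]'; python3 st.py -70 33 29
python3 -m handwheel '[{"x":-0.003,"y":0.007,"z":-0.002,"rx":0.004,"ry":0.004,"rz":0},{"x":-0.0025,"y":0.007,"z":-0.002,"rx":0.003,"ry":0.004,"rz":0},{"x":-0.0025,"y":0.007,"z":-0.002,"rx":0.003,"ry":0.004,"rz":0}]'; python3 st.py -60 33 29
```

```text
t: 4.98
tcp_pos: [0.5204, -0.0649, 0.0294]
eef_rot: [0.642, 0.766, 0.002, 0.002]
force: [1.3, -6.8, 8.7]
opening: 0.0599
t 4.98 st [-80.9  31.1  29.4] Fst [-7.  -0.1  8.7] rotfix [-0.0006  0.0062  0.001 ]
dworld [-0.0038  0.0104 -0.0004]
t: 5.23
tcp_pos: [0.5178, -0.0483, 0.0293]
eef_rot: [0.643, 0.766, 0.003, 0.003]
force: [0.9, -7.0, 8.5]
opening: 0.0601
t 5.23 st [-64.1  30.7  29.3] Fst [-7.1  0.4  8.5] rotfix [-0.0003  0.009   0.0021]
dworld [-0.0029  0.0036 -0.0003]
```

```bash
python3 -m handwheel '[{"x":-0.0035,"y":0.007,"z":-0.002,"rx":0.002,"ry":0.01,"rz":0.002},{"x":-0.0025,"y":0.007,"z":-0.002,"rx":0.003,"ry":0.005,"rz":0},{"x":-0.0025,"y":0.007,"z":-0.002,"rx":0.003,"ry":0.005,"rz":0},{"x":-0.0025,"y":0.007,"z":-0.002,"rx":0.003,"ry":0.005,"rz":0}]'; python3 st.py -40 33 29
python3 -m handwheel '[{"x":-0.003,"y":0.007,"z":-0.002,"rx":0.003,"ry":0.005,"rz":0.001},{"x":-0.0025,"y":0.007,"z":-0.002,"rx":0.003,"ry":0.004,"rz":0},{"x":-0.0025,"y":0.007,"z":-0.002,"rx":0.003,"ry":0.004,"rz":0}]'; python3 st.py -30 33 29
```

```text
t: 5.57
tcp_pos: [0.5139, -0.0257, 0.0291]
eef_rot: [0.642, 0.766, 0.0, 0.002]
force: [0.3, -7.4, 8.2]
opening: 0.0601
t 5.57 st [-41.2  30.6  29.1] Fst [-7.3  1.   8.2] rotfix [0.0018 0.0034 0.0014]
dworld [-0.0026  0.0007 -0.0001]
t: 5.82
tcp_pos: [0.5114, -0.0086, 0.0289]
eef_rot: [0.642, 0.766, 0.001, 0.003]
force: [0.6, -5.6, 8.7]
opening: 0.0599
t 5.82 st [-23.9  30.1  28.9] Fst [-5.6  0.4  8.7] rotfix [0.0022 0.005  0.0012]
dworld [-0.0018 -0.0065  0.0001]
```

```bash
python3 -m handwheel '[{"x":-0.0035,"y":0.006,"z":-0.0015,"rx":0.004,"ry":0.006,"rz":0.001},{"x":-0.0025,"y":0.006,"z":-0.0015,"rx":0.003,"ry":0.004,"rz":0}]'; python3 st.py 0 32 29
python3 -m handwheel '[{"x":-0.003,"y":0.005,"z":-0.0015,"rx":0.003,"ry":0.004,"rz":0},{"x":-0.0025,"y":0.004,"z":-0.0015,"rx":0.003,"ry":0.004,"rz":0}]'; python3 st.py 0 32 29
```

```text
t: 5.98
tcp_pos: [0.5088, 0.0012, 0.0293]
eef_rot: [0.642, 0.767, 0.001, 0.002]
force: [0.1, -6.3, 7.5]
opening: 0.0602
t 5.98 st [-13.7  30.9  29.3] Fst [-6.2  1.   7.5] rotfix [0.0006 0.0039 0.0005]
dworld [-0.0035  0.0133 -0.0003]
t: 6.15
tcp_pos: [0.506, 0.0084, 0.0292]
eef_rot: [0.642, 0.767, 0.001, 0.001]
force: [-1.2, -5.1, 5.0]
opening: 0.06
t 6.15 st [-6.2 32.4 29.2] Fst [-4.8  2.1  5. ] rotfix [-0.0008  0.0032  0.0007]
dworld [-0.0007  0.0062 -0.0002]
```

Near home now, so small steps while watching for the end-stop force rise.

```bash
python3 -m handwheel '[{"x":-0.0015,"y":0.004,"z":-0.002,"rx":0.002,"ry":0.004,"rz":0}]'; python3 st.py 1 32 29
python3 -m handwheel '[{"x":-0.001,"y":0.003,"z":-0.002,"rx":0.002,"ry":0.004,"rz":0}]'; python3 st.py 1 32 29
python3 -m handwheel '[{"x":-0.001,"y":0.003,"z":-0.002,"rx":0.002,"ry":0.004,"rz":0}]'; python3 st.py 1 32 29
```

```text
t: 6.23
tcp_pos: [0.5054, 0.0113, 0.0285]
eef_rot: [0.642, 0.766, 0.001, 0.001]
force: [-0.9, -6.1, 7.4]
opening: 0.0602
t 6.23 st [-3.3 32.5 28.5] Fst [-5.9  1.9  7.4] rotfix [-0.0002  0.0018  0.0008]
dworld [-0.0003  0.0043  0.0005]
t: 6.32
tcp_pos: [0.5052, 0.0133, 0.0276]
eef_rot: [0.642, 0.766, -0.0, 0.0]
force: [-0.6, -6.1, 7.4]
opening: 0.0597
t 6.32 st [-1.3 32.3 27.6] Fst [-5.9  1.7  7.4] rotfix [ 0.0003 -0.0002  0.0009]
dworld [-0.0001  0.0023  0.0014]
t: 6.4
tcp_pos: [0.505, 0.0151, 0.0267]
eef_rot: [0.642, 0.766, -0.001, -0.001]
force: [-2.0, -6.3, 6.6]
opening: 0.0601
t 6.40 st [ 0.6 32.2 26.7] Fst [-5.8  3.1  6.6] rotfix [ 0.0009 -0.0022  0.0011]
dworld [0.0001 0.0005 0.0023]
```

```bash
python3 -m handwheel '[{"x":-0.0005,"y":0.003,"z":0.001,"rx":0.001,"ry":0,"rz":0}]'; python3 st.py 4 32 28
python3 -m handwheel '[{"x":-0.0005,"y":0.003,"z":0,"rx":0.001,"ry":0.001,"rz":0}]'; python3 st.py 4 32 28
```

```text
t: 6.48
tcp_pos: [0.5047, 0.0158, 0.0279]
eef_rot: [0.643, 0.766, -0.003, 0.001]
force: [-1.0, -17.9, 0.7]
opening: 0.0598
t 6.48 st [ 1.3 32.4 27.9] Fst [-17.4   4.2   0.7] rotfix [ 0.0049 -0.002   0.002 ]
dworld [-0.0001  0.0027  0.0001]
t: 6.57
tcp_pos: [0.5046, 0.0158, 0.0283]
eef_rot: [0.643, 0.766, -0.005, 0.002]
force: [0.9, -16.8, 2.4]
opening: 0.0604
t 6.57 st [ 1.3 32.5 28.3] Fst [-16.7   2.    2.4] rotfix [ 0.0101 -0.0021  0.0037]
dworld [-0.      0.0027 -0.0003]
```

```bash
python3 -m handwheel '[{"x":0,"y":0,"z":-0.001,"rx":0.006,"ry":0,"rz":0}]'; python3 snap.py w6;  python3 st.py 1 32 28
```

```text
t: 6.65
tcp_pos: [0.5046, 0.0152, 0.0277]
eef_rot: [0.644, 0.765, -0.003, 0.001]
force: [-3.9, 4.5, 6.8]
opening: 0.0597
6.65 [0.5046 0.0152 0.0277] [ 0.6438  0.7652 -0.0026  0.0008] [-3.8845  4.4564  6.8023]
t 6.70 st [ 0.8 32.5 27.6] Fst [-0.5  2.6  5.5] rotfix [ 0.004  -0.002   0.0046]
dworld [0.0004 0.0003 0.0004]
```

View pics/w6.png

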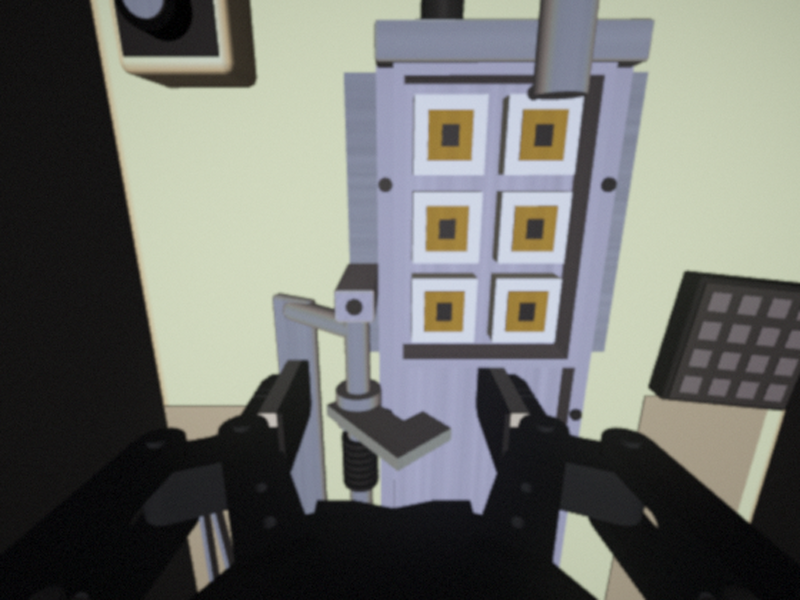

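The boat's front edge is tight against the end stop at y≈62, and the blade is still lifted beside the push finger and behind the boat. I'll back off a few mm so the lift doesn't drag on the boat, then rise straight up.

```bash
python3 -m handwheel '[{"x":0.0007,"y":-0.004,"z":-0.001,"rx":0.003,"ry":0,"rz":0.003},{"x":0,"y":-0.001,"z":0,"rx":0,"ry":0.001,"rz":0.001}]'; python3 st.py -5 32.5 40
python3 -m handwheel '[{"x":0,"y":0,"z":0.006,"rx":0,"ry":0,"rz":0},{"x":0,"y":0,"z":0.006,"rx":0,"ry":0,"rz":0}]'; python3 st.py -5 32.5 40
python3 -m handwheel '[{"x":0,"y":0,"z":0.006,"rx":0,"ry":0,"rz":0},{"x":0,"y":0,"z":0.006,"rx":0,"ry":0,"rz":0}]'; python3 st.py -5 32.5 65
```

```text
t: 6.87
tcp_pos: [0.5052, 0.0112, 0.0271]
eef_rot: [0.642, 0.767, -0.001, -0.002]
force: [-2.8, 2.7, 4.1]
opening: 0.06
t 6.87 st [-3.3 32.7 27.1] Fst [3.2 2.3 4.1] rotfix [-0.0018 -0.0039  0.0006]
dworld [ 0.0005 -0.0016  0.0129]
t: 7.03
tcp_pos: [0.5042, 0.0112, 0.0383]
eef_rot: [0.642, 0.766, -0.001, -0.003]
force: [-0.5, -0.5, -0.0]
opening: 0.06
t 7.03 st [-3.1 33.7 38.3] Fst [-0.4  0.6 -0. ] rotfix [-0.0024 -0.0068  0.0008]
dworld [ 0.0015 -0.0016  0.0017]
t: 7.2
tcp_pos: [0.5043, 0.0112, 0.0514]
eef_rot: [0.642, 0.766, -0.001, -0.003]
force: [-0.3, -0.9, 0.5]
opening: 0.0598
t 7.20 st [-3.1 33.5 51.4] Fst [-0.9  0.4  0.5] rotfix [-0.0023 -0.0062  0.0007]
dworld [ 0.0013 -0.0017  0.0136]
```

```bash
python3 -m handwheel '[{"x":0,"y":-0.002,"z":0.02,"rx":0,"ry":-0.004,"rz":0},{"x":0,"y":-0.005,"z":0.03,"rx":0,"ry":0,"rz":0},{"x":0,"y":-0.01,"z":0.03,"rx":0,"ry":0,"rz":0},{"x":0,"y":-0.01,"z":0.03,"rx":0,"ry":0,"rz":0},{"x":0,"y":0,"z":0,"rx":0,"ry":0,"rz":0}]'
python3 -m handwheel '[{"x":0,"y":0,"z":0,"rx":0,"ry":0,"rz":0},{"x":0,"y":0,"z":0,"rx":0,"ry":0,"rz":0}]'
python3 snap.py w7; python3 st.py
```

```text
t: 7.62
tcp_pos: [0.5031, -0.016, 0.1684]
eef_rot: [0.642, 0.767, 0.0, -0.001]
force: [0.7, 1.1, 0.8]
opening: 0.0601
t: 7.78
tcp_pos: [0.5041, -0.0164, 0.1709]
eef_rot: [0.642, 0.767, 0.002, 0.001]
force: [-0.3, 0.7, 0.2]
opening: 0.0596
7.7833 [ 0.5041 -0.0164  0.1709] [0.6418 0.7669 0.0016 0.0011] [-0.3218  0.7365  0.1908]
t 7.83 st [-30.   39.  170.1] Fst [ 0.3 -0.7 -0.3] rotfix [-0.0012  0.0025 -0.0005]
```

View pics/w7.png

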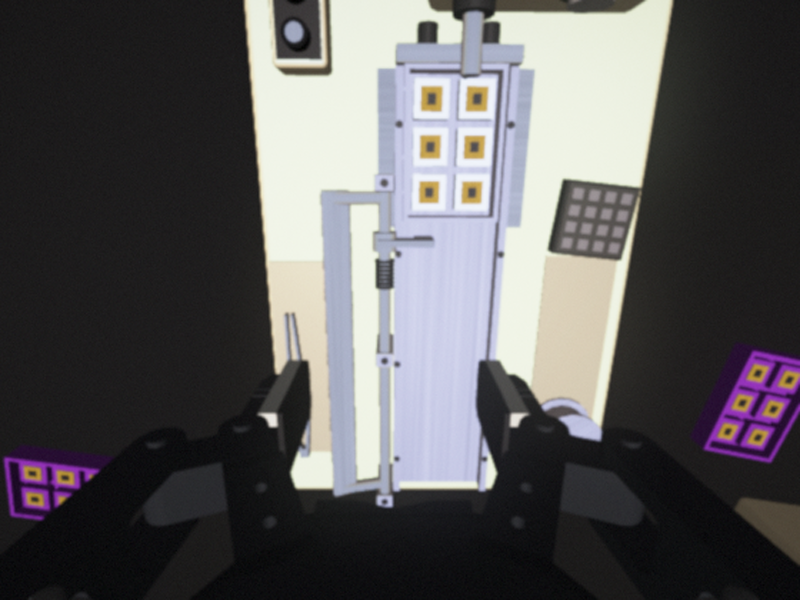

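Run:
```python
from h import *
d=np.load("w7.npz"); S=[.5368,.0202,1.7475]
for P in[(12,0,43),(102,0,43),(102,0,44),(0,12,56),(36,43,52),(-80,43,52)]: print(P,np.round(wproj(d,st2w(S,P))[0]*1.4286))
from workcell import robot
print(robot.state()["force"].round(2)); robot.sign_off()
```

```text
(12, 0, 43) [452. 221.]
(102, 0, 43) [458.  62.]
(102, 0, 44) [459.  62.]
(0, 12, 56) [435. 243.]
(36, 43, 52) [384. 182.]
(-80, 43, 52) [385. 360.]
[ 0.67  0.41 -0.28]
the job is handed in; nothing more can be done
```

The boat is home against the end stop with the gate shut behind it, and I handed the job in at about 8 s.

One fingertip pressed the release bar down and held it while the other pushed the boat's rear face along the track under the lifted gate. I then backed off about 4 mm and lifted straight up so the gate could close.

- **Gate angle:** It measured about 0.65 rad when first pressed. I pressed slightly deeper before the boat reached the gate, and a mid-push picture showed the blade lifted over the boat's front. I did not measure the angle again after that.
- **End stop:** The push force rose from about 6 N to 17 N along the track with the tool at station x 1.3 mm. I expected contact at 1.0 mm.
- **Final picture:** The boat's rear edge and the shut blade are each within about 3 pixels of where they should be. The arm was clear at a height of about 170 mm, with tool force near zero.
- **Readings that disagreed:** The downward force on the bar read 7 to 9 N for most of the push, above the 3 to 7 N expected. The arm drifted a few millimetres sideways during the press and push, and I corrected it along the way. My first readings of the boat's edges were its inner walls, so I re-measured from closer.
- **Other items:** I checked them only by eye. Those in the final picture (tweezers, chip tray, spool and both purple look-alikes) looked undisturbed.

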